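# Lock the tube mixer's platter with its retaining clip

### The job

Lock the tube mixer's platter: take the spring clip with the orange grip post from the black mat, hold the spring-lifted platter down with it, and slide it sideways under the spindle's head, mouth first, until it snaps fully home around the spindle's groove. Feel your way and never press or push the clip against the mixer with more than about 25 N. Let go of it and leave everything else where it is.

Things in the scene. Friction and masses are not known exactly. Their poses are not given: they have to be found in the camera images.
- clip: Flat open spring clip of steel, 5 mm thick, about 70 g, with an upright orange grip post. Origin: centre of its round opening (bore), on the underside; x points out of the mouth, the way it is pushed on; z up. In plan it runs from x = -55 to +15 mm and is about 30 mm wide. The yoke's stop face is 7.4 mm behind the origin: when it meets the spindle's neck the push rises steeply and it is home.
- clip_left (a joint): Spring arm on the clip's +y side, hinged at the yoke; 0 closed, grows as it is spread, in rad (the other arm is its mirror image). The arms' round noses stand 9.4 mm apart, 6.6 mm ahead of the bore centre, with flared lead-in tips. They spread over the 14 mm neck at 10 to 16 N of push (friction on the platter included), then close behind it and the push drops.
- clip_bore (a point): Centre of the clip's opening, halfway through its thickness (2.5 mm above the underside).
- clip_grip (a point): On the axis of the 14 x 14 mm square post, 44 mm behind the bore centre and 26 mm above the clip's underside (the post reaches from 5 to 42 mm above it): the height to pinch it, from above, either way round, with 40 N or more.
- drive: The tube mixer: white drive unit 185 x 185 mm on rubber feet, 40 mm high, fixed to the bench, with a round blue platter (176 mm across, flat on top) and a steel spindle in the middle. Origin: under its centre, on the bench; z up, the front with the dark panel faces its -x.
- groove (a point): On the spindle's axis, where clip_bore must sit: 2.5 mm below the flat underside of the spindle's head. The head is 24 mm across and 8 mm high (top 10.5 mm above this point); below it the round neck, 14 mm across, goes down into the platter. The clip may come from any side. The platter's top, untouched, is 0.5 mm below this point.
- platter (a joint): How far the platter is pushed down, in m: 0 untouched (top 62 mm above the bench, 3 mm below the spindle's head), 0.005 at its stop. A spring lifts it: 3.5 N to start it moving plus 1.2 N a mm, so 9.5 N at the stop. The 5 mm clip fits under the head only while the platter is more than 2 mm down. It does not turn.
- mat: Black rubber parts mat, 220 x 170 x 4 mm, fixed; origin under its centre. The clip lies on it.
- spacer: Loose brass ring, 26 mm across, 8 mm high, on the mat's far edge: leave it. Origin under its centre.
- nut: Loose bright steel thumb nut, 24 mm across, 16 mm high, on the mat's far edge: leave it. Origin under its centre.
- stain: Loose amber jar, 56 mm across, 90 mm high: leave it. Origin under its centre.
- reagent: Loose clear bottle with a blue cap, 60 mm across, 110 mm high: leave it. Origin under its centre.
- dish: Loose shallow clear dish, 90 mm across, 15 mm high: leave it. Origin under its centre.
- driver: Loose red-handled screwdriver, 180 mm long, lying on the bench: leave it.
There are look-alikes about, which are no part of the job. Of the things that look like the clip, take the one that is nearest to the robot's base at the start.

How it is judged:
By the outcome, as a careful person would: the job done as asked, in the order asked, and still so for the second after the job is handed in, with the robot touching nothing.
It also fails if it takes over 70 s, if anything falls off the work surface, if the arm or the gripper's body presses on something with over 40 N, if the wrist force passes 120 N, or if a joint passes its speed limit or range.

### The arm

A 7-joint arm with a two-finger parallel gripper is mounted at the origin on the work surface. World frame = base frame: x ahead of the robot, y to its left, z up, the work surface at z = 0. Lengths are in m, angles in rad, forces in N, time in s.
With the tool pointing down it reaches from about 0.4 to 0.85 m from the base axis. Payload 4.5 kg.
Tool frame: the origin (TCP) lies on the mounting face of the last link; the fingertips stand 166 mm ahead of it and the grasp point (between the pads) lies 147 mm ahead of it; z points along the fingers, y is the line along which they close (so a half turn about z gives the same grasp; the last joint's range is limited). The gripper opens to 88 mm and grips with 3 to 60 N. Pads are 18 mm wide; open, the fingers measure 123 mm over their backs; the gripper's body (75 mm by 187 mm) begins 45 mm behind the grasp point.
Start: joints at [-1.148, 0.689, -0.195, 1.565, 0.157, 0.902, -0.215], TCP at [0.237, 0.578, 0.405] pointing down, gripper open.
Joint ranges: [-3.01, 3.01], [-0.46, 2.08], [-1.47, 1.51], [0.13, 2.56], [-1, 4.14], [0.04, 2.09], [-2.66, 2.66]. Speed limits (rad/s): [2.57, 2.57, 3.14, 3.14, 3.14, 3.14, 3.14].

### API

Orientations are given as a unit quaternion [x, y, z, w].
In Python, from plant import r, snapshot gives the robot as it stands. The module is installed in compiled form; this text tells all that it offers.
- The arm moves only by the tool move_arm, never from a script. Its argument "rows" is a list of rows, each a list of 5 numbers: the shift along the tool's x, y, z in m, then the turn about the tool's z in rad, then the finger opening in m, from 0 to 0.0881. In form: [[dx, dy, dz, spin, claw], ...]. A call has 1 to 10 rows; each row shifts and turns the commanded pose from where the row before left it, along the tool's axes as they then stand; what a row does not reach is not made up. A row lasts 1/12 s, in which the tool goes at most 41.7 mm and 7.16 degrees, less where a joint would pass 70% of its speed; a pose out of reach is approached as far as the arm can. A call with a gripper value outside its range is refused whole. The fingers move at their own pace and stop on an object; "newtons" is the grip in N (left out, the last holds). Time passes only in rows, so rows that do not move let the fingers close. It gives the time, the measured TCP pose, the force, the opening and the grip force at its end, in the units of the state.
- r.get_state(): the state, without advancing time (a new reading comes with each control period).
- snapshot(name): name is "side" or "top"; returns a dict with "color" (480x640x3 uint8, red, green, blue), "depth" (480x640 float32, m along the optical axis (not along the pixel's ray), 0 where there is no reading), "mtx" (3x3 intrinsics, pixels), "eye" and "orientation" of the camera in the world. Camera axes: x right, y up, looking along -z (the intrinsics and any distortion apply to the point x, -y, -z); pixel columns grow to the right and rows downward; lengths in m; the calibration is good to about 2 mm. A picture is of the moment at which its call begins.
- r.finish_job(): hands the job in; it is judged then, once.
The state is a dict: "clock": time; "q": joint angles; "qd": joint speeds; "joint_torque": joint torques, N m; "tool_pos": TCP position; "eef_rot": TCP orientation; "contact_force": force on the tool from outside, world axes, zero at the start; "moment": the same for the moment, N m; "opening": opening from 0.0 (shut) to 1.0 (fully open); "finger_force": force on a finger pad.
Only numpy, scipy, OpenCV 4.12 (cv2) and the standard library are available. Lean on these libraries where they do the work, as an engineer would, in place of code of your own. Each camera call takes 0.05 s, during which the arm holds its last target. There are 200 camera calls.

## Working session

There is one attempt and no reset: what is moved stays moved. The work goes in short steps, Python scripts to look and compute and a tool call to move; the robot and the scene stay as the last step left them, time stands still between calls to the robot, and variables do not carry over. Pictures are saved under pics/ and viewed, at most 10 in all, crops included, and the job is handed in when it is done.

Besides the shell and the picture viewer there is one more tool, called after "Emit:" as a command line: name --pt "numbers of a row" for each row, then --argument value for the rest. move_arm: Moves the arm, as the interface text tells. Its arguments: {"type":"object","properties":{"rows":{"type":"array"},"newtons":{"type":"number"}},"required":["rows"]}

```bash
mkdir -p pics; cat > h.py <<'E'
import numpy as np, cv2
from scipy.spatial.transform import Rotation as R
from plant import r, snapshot
def save(s,n): cv2.imwrite(f'pics/{n}.png', s['color'][:,:,::-1])
def rot(s):
    o=np.array(s['orientation'],float)
    return R.from_quat(o).as_matrix() if o.size==4 else o.reshape(3,3)
def ray(s,u,v):
    d=np.linalg.inv(s['mtx'])@np.array([u,v,1.]); return rot(s)@np.array([d[0],-d[1],-d[2]])
def onz(s,u,v,z):
    d=ray(s,u,v); e=np.array(s['eye']); return e+d*(z-e[2])/d[2]
def dep(s,u,v):
    return np.array(s['eye'])+ray(s,u,v)*s['depth'][int(v),int(u)]
def proj(s,p):
    c=rot(s).T@(np.array(p)-np.array(s['eye'])); q=s['mtx']@np.array([c[0],-c[1],-c[2]]); return q[:2]/q[2]
E
python3 - <<'E'
from h import *
for n in('side','top'):
    s=snapshot(n); save(s,n+'0'); print(n,{k:np.round(s[k],3).tolist() for k in s if k not in('color','depth')})
    hsv=cv2.cvtColor(s['color'],cv2.COLOR_RGB2HSV)
    m=cv2.inRange(hsv,(5,150,120),(20,255,255))
    c=cv2.connectedComponentsWithStats(m)
    for st,ce in zip(c[2][1:],c[3][1:]):
        if st[4]>25: print(st,ce.round(1),dep(s,*ce).round(3))
print(r.get_state())
E
```

```text
side {'mtx': [[447.31, 0.0, 319.876], [0.0, 447.31, 236.881], [0.0, 0.0, 1.0]], 'eye': [-0.017, -0.697, 0.676], 'orientation': [0.44, -0.149, -0.268, 0.844]}
[398 226   6  12  52] [400.3 231.3] [ 0.724 -0.042  0.032]
[444 249   8  14  70] [447.5 255.3] [ 0.746 -0.181  0.031]
[479 270   8  15  74] [482.1 276.9] [ 0.749 -0.281  0.03 ]
[384 300   8  17  91] [387.  307.6] [ 0.498 -0.235  0.036]
top {'mtx': [[547.708, 0.0, 320.253], [0.0, 547.708, 235.557], [0.0, 0.0, 1.0]], 'eye': [0.455, 0.021, 1.31], 'orientation': [0.028, -0.027, -0.702, 0.711]}
[427 256   8   6  35] [430.4 258.7] [ 0.504 -0.232  0.045]
{'clock': 0.1, 'q': array([-1.14820046,  0.68988865, -0.19449662,  1.56621864,  0.15730175,
        0.90249498, -0.21512613]), 'qd': array([-0.00041188, -0.00174846, -0.00197715, -0.00430953,  0.0012078 ,
       -0.00054253, -0.00118294]), 'joint_torque': array([-2.59540393e-03, -5.28499603e+01, -1.27176035e+00, -1.53838670e+01,
       -5.27223840e-02,  1.92528561e-03,  3.85692988e-05]), 'tool_pos': array([0.23684421, 0.57807533, 0.40400227]), 'eef_rot': array([ 1.93160804e-01,  9.81166778e-01, -8.05255685e-04, -9.01330915e-05]), 'contact_force': array([-0.18198141,  0.69482352,  0.68892498]), 'moment': array([ 0.01459418, -0.01285879,  0.0290259 ]), 'finger_force': 0.0, 'opening': 0.9995064309426178}
```

View pics/side0.png

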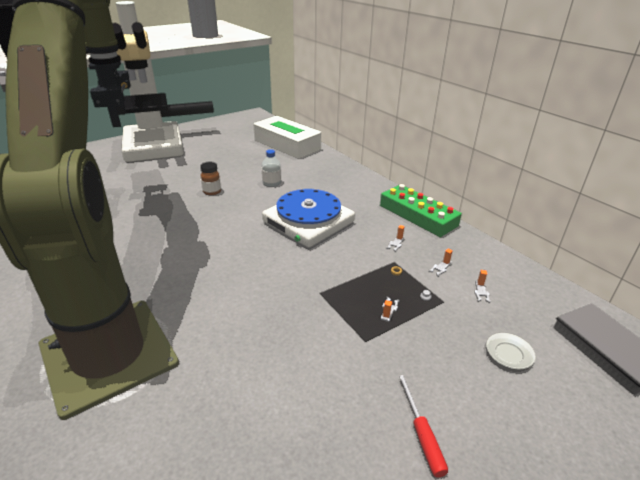

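View pics/top0.png

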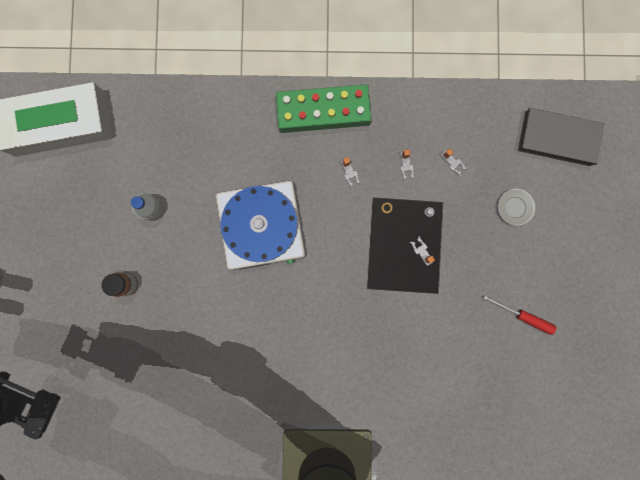

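Side view: post on the mat at (387,308), and three look-alikes off the mat at (400,231), (447,255) and (482,277). In the top view these are the mat clip at (430,258) and look-alikes at (348,162), (406,155) and (451,155). The task's clip lies on the black mat and is nearest to the base, so it is the one at top (430,258). I'll confirm that in a crop and measure.

```bash
cat > m.py <<'E'
from h import *
s=snapshot('top'); t=snapshot('side')
cv2.imwrite('pics/crop1.png',np.hstack([cv2.resize(s['color'][225:275,400:450,::-1],(400,400),interpolation=2),cv2.resize(t['color'][280:330,365:415,::-1],(400,400),interpolation=2)]))
# steel of clip in both views, on plane z=9mm (top of clip)
for c,(v0,v1,u0,u1) in((s,(232,270,405,440)),(t,(290,325,375,405))):
    h=cv2.cvtColor(c['color'],cv2.COLOR_RGB2HSV)
    o=cv2.inRange(h,(3,130,70),(22,255,255)); w=cv2.inRange(h,(0,0,110),(180,90,255))
    for nm,m in(('orange',o),('steel',w)):
        k=np.zeros_like(m);k[v0:v1,u0:u1]=m[v0:v1,u0:u1]
        v,u=np.nonzero(k)
        P=np.array([onz(c,a,b,.009 if nm=='steel' else .046) for a,b in zip(u,v)])
        mu=P[:,:2].mean(0); e,V=np.linalg.eigh(np.cov(P[:,:2].T))
        print(nm,len(u),(u.min(),u.max(),v.min(),v.max()),mu.round(4),'axis',np.degrees(np.arctan2(V[1,1],V[0,1])).round(1),np.sqrt(e).round(4))
        if nm=='steel':
            r_=cv2.minAreaRect((P[:,:2]*1e4).astype(np.float32)); print(r_)
    # spindle head
    H=(200,245,235,280) if c is s else (190,220,280,340)
    h2=h[H[0]:H[1],H[2]:H[3]]
    b=cv2.inRange(h2,(0,0,100),(180,80,255)); n,l,st,ce=cv2.connectedComponentsWithStats(b)
    for a,d in zip(st[1:],ce[1:]):
        if a[4]>30: uv=d+[H[2],H[0]]; print('head',a,uv.round(1),onz(c,*uv,.073).round(4), dep(c,*uv).round(4))
    h3=cv2.inRange(h,(105,150,80),(125,255,255)); n,l,st,ce=cv2.connectedComponentsWithStats(h3)
    i=1+np.argmax(st[1:,4]); x,y,W,Hh=st[i,:4]
    cs=max(cv2.findContours((l==i).astype(np.uint8),0,1)[0],key=len)
    Q=np.array([onz(c,*p[0],.062)[:2] for p in cs]); print('platter',cv2.minEnclosingCircle((Q*1e4).astype(np.float32)))
E
python3 m.py
```

```text
orange 45 (np.int64(426), np.int64(434), np.int64(255), np.int64(262)) [ 0.5033 -0.2307] axis 110.4 [0.0039 0.0052]
steel 193 (np.int64(410), np.int64(432), np.int64(237), np.int64(264)) [ 0.5259 -0.2171] axis -150.1 [0.0083 0.0158]
((5231.6875, -2187.888916015625), (676.8458862304688, 310.42657470703125), 27.16505241394043)
head [ 15  15  18  18 250] [258.3 223.3] [0.5777 0.1639 0.073 ] [0.577  0.1631 0.0798]
platter ((6241.76318359375, 4455.62060546875), 117.56671142578125)
orange 103 (np.int64(383), np.int64(392), np.int64(300), np.int64(316)) [ 0.4891 -0.2428] axis -139.6 [0.0038 0.0139]
steel 137 (np.int64(381), np.int64(404), np.int64(297), np.int64(324)) [ 0.5229 -0.2239] axis -142.7 [0.011 0.023]
((5252.16943359375, -2284.8359375), (772.6353759765625, 483.7619934082031), 43.856964111328125)
head [ 0  0 15  7 49] [284.5 191.7] [0.5494 0.2423 0.073 ] [ 0.6195  0.3585 -0.0016]
head [43  0 17 10 73] [334.1 192.5] [0.6607 0.1613 0.073 ] [ 0.7454  0.2685 -0.0023]
head [ 21   9  15   9 103] [308.2 203.3] [0.5679 0.1532 0.073 ] [0.5692 0.155  0.0717]
head [51 22  9  8 32] [336.6 217. ] [0.5886 0.0558 0.073 ] [0.6206 0.0956 0.0411]
platter ((5746.22802734375, 1623.866943359375), 870.2189331054688)
```

View pics/crop1.png

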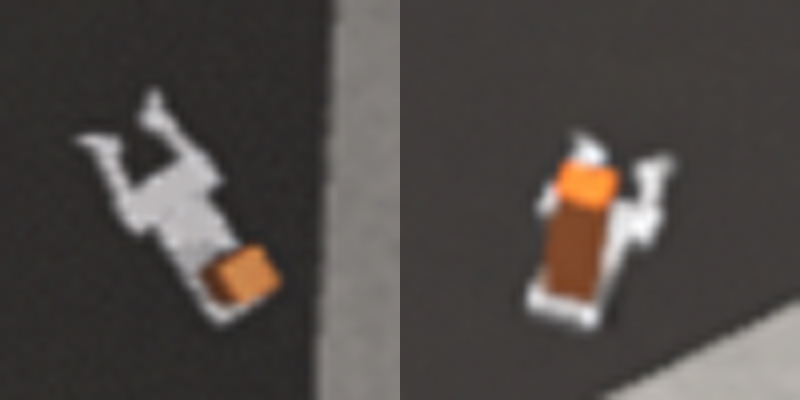

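The crop confirms it: steel clip on the black mat, orange post top at top-view (431,259), mouth to the upper left with its midpoint near (414,239). I'll spin the tool towards the clip's heading while refining the numbers.

```bash
cat >> h.py <<'E'
def delta(g):
    "tool-frame shift that brings the grasp point to world g"
    q=r.get_state(); M=R.from_quat(q['eef_rot']).as_matrix()
    c=q['tool_pos']+.147*M[:,2]; return c,M.T@(np.array(g)-c),np.degrees(np.arctan2(M[1,0],M[0,0]))
E
python3 - <<'E'
from h import *
s=snapshot('top')
post=onz(s,431,259.2,.046); tip=onz(s,414.4,239.1,.009)
d=(tip-post)[:2]; print(post,tip,np.hypot(*d),np.degrees(np.arctan2(d[1],d[0])))
t=snapshot('side'); print(onz(t,388.3,303,.046), proj(t,[.502,-.231,.046]),proj(s,[.502,-.231,.046]))
E
```

```text
[ 0.50272489 -0.23313851  0.046     ] [ 0.55142717 -0.20116478  0.009     ] 0.0582600391237368 33.28545595046607
[ 0.50103259 -0.234175    0.046     ] [387.5886907  301.94073815] [430.07308767 259.50151435]
```

Emit:
move_arm --pt "0 0 0 0.12 0.0881" --pt "0 0 0 0.12 0.0881" --pt "0 0 0 0.12 0.0881" --pt "0 0 0 0.12 0.0881" --pt "0 0 0 0.12 0.0881" --pt "0 0 0 0.12 0.0881" --pt "0 0 0 0.12 0.0881" --pt "0 0 0 0.12 0.0881" --pt "0 0 0 0.12 0.0881" --pt "0 0 0 0.12 0.0881" --newtons 60

```text
clock: 1.13
tool_pos: [0.2368, 0.5784, 0.4047]
eef_rot: [0.715, 0.699, -0.0, -0.0]
contact_force: [-0.0, -0.5, -0.3]
opening: 1.002
finger_force: 0.0
```

Emit:
move_arm --pt "0 0 0 0.106 0.0881" --pt "0 0 0 0.106 0.0881" --pt "0 0 0 0.106 0.0881" --pt "0 0 0 0.106 0.0881" --pt "0 0 0 0.106 0.0881" --pt "0 0 0 0.106 0.0881" --pt "0 0 0 0.106 0.0881" --pt "0 0 0 0.106 0.0881" --pt "0 0 0 0.106 0.0881" --pt "0 0 0 0.106 0.0881"

```text
clock: 1.97
tool_pos: [0.2367, 0.5784, 0.4047]
eef_rot: [0.97, 0.242, -0.0, -0.0]
contact_force: [-0.7, -0.6, 0.2]
opening: 1.001
finger_force: 0.0
```

```bash
python3 -c "
from h import *
print(delta([.502,-.231,.2]), r.get_state()['q'])"
```

```text
(array([0.23659769, 0.5784602 , 0.25766844]), array([-0.14504683,  0.83943343,  0.05746994]), np.float64(27.95782470021508)) [-1.50585417  0.73168038  0.4682298   1.58613417 -0.38987674  0.91798396
 -1.98416719]
```

Emit:
move_arm --pt "0.002 0.04 0 0 0.0881" --pt "0.002 0.04 0 0 0.0881" --pt "0.002 0.04 0 0 0.0881" --pt "0.002 0.04 0 0 0.0881" --pt "0.002 0.04 0 0 0.0881" --pt "0.002 0.04 0 0 0.0881" --pt "0.002 0.04 0 0 0.0881" --pt "0.002 0.04 0 0 0.0881" --pt "0.002 0.04 0 0 0.0881" --pt "0.002 0.04 0 0 0.0881"

```text
clock: 2.8
tool_pos: [0.4444, 0.2339, 0.4049]
eef_rot: [0.97, 0.244, 0.0, -0.0]
contact_force: [0.2, 0.2, 0.4]
opening: 0.998
finger_force: 0.0
```

Emit:
move_arm --pt "-0.016 0.038 0 0 0.0881" --pt "-0.016 0.038 0 0 0.0881" --pt "-0.016 0.038 0.01 0 0.0881" --pt "-0.016 0.038 0.01 0 0.0881" --pt "-0.016 0.038 0.01 0 0.0881" --pt "-0.016 0.038 0.01 0 0.0881" --pt "-0.016 0.038 0.01 0 0.0881" --pt "-0.016 0.038 0.01 0 0.0881" --pt "-0.016 0.038 0.01 0 0.0881" --pt "0 0.038 0 0 0.0881"

```text
clock: 3.63
tool_pos: [0.4933, -0.1655, 0.3344]
eef_rot: [0.97, 0.242, -0.003, -0.001]
contact_force: [0.2, 1.6, -0.9]
opening: 1.0
finger_force: 0.0
```

```bash
python3 -c "
from h import *
print(delta([.502,-.2325,.130]), r.get_state()['q'])"
```

```text
(array([ 0.49242543, -0.16533756,  0.18739843]), array([-0.02282844,  0.06400209,  0.05726813]), np.float64(28.032871716110943)) [ 0.09445901  0.67483554  0.23085845  1.96015049 -0.27884612  0.54324404
 -0.56432469]
```

Emit:
move_arm --pt "-0.008 0.022 0.019 0 0.0881" --pt "-0.008 0.022 0.019 0 0.0881" --pt "-0.007 0.02 0.019 0 0.0881" --pt "0 0 0 -0.035 0.0881" --pt "0 0 0 0 0.0881"

```text
clock: 4.05
tool_pos: [0.5057, -0.2305, 0.2781]
eef_rot: [0.965, 0.261, -0.001, -0.001]
contact_force: [0.3, -0.0, 0.1]
opening: 0.998
finger_force: 0.0
```

```bash
python3 -c "
from h import *
print(delta([.502,-.2325,.030]))
t=snapshot('side');s=snapshot('top')
cv2.imwrite('pics/crop2.png',np.hstack([cv2.resize(s['color'][205:305,380:480,::-1],(400,400),interpolation=2),cv2.resize(t['color'][240:340,340:440,::-1],(400,400),interpolation=2)]))"
```

```text
(array([ 0.50547552, -0.23038897,  0.13108849]), array([-0.00394581,  0.00022141,  0.10109303]), np.float64(30.207170340628096))
```

View pics/crop2.png

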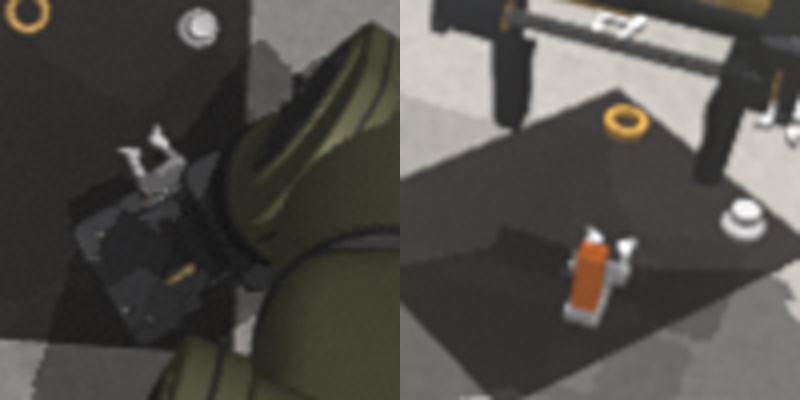

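The gripper is square above the post: in the right crop (side view) the post is at (590,275) between the fingers. Going down and closing.

Emit:
move_arm --pt "-0.004 0 0.02 0 0.0881" --pt "0 0 0.02 0 0.0881" --pt "0 0 0.02 0 0.0881" --pt "0 0 0.02 0 0.0881" --pt "0 0 0.015 0 0.0881" --pt "0 0 0.006 0 0.0881" --pt "0 0 0 0 0.0881"

```text
clock: 4.73
tool_pos: [0.503, -0.2301, 0.1777]
eef_rot: [0.965, 0.262, -0.0, -0.001]
contact_force: [0.4, -0.2, 0.6]
opening: 0.999
finger_force: 0.0
```

```bash
python3 -c "
from h import *
print(delta([.502,-.2325,.030]))
t=snapshot('side')
cv2.imwrite('pics/crop3.png',cv2.resize(t['color'][260:350,330:450,::-1],(640,480),interpolation=2))"
```

```text
(array([ 0.50281819, -0.22993085,  0.03066594]), array([-0.00200403,  0.00180485,  0.00066318]), np.float64(30.346626744400517))
```

View pics/crop3.png

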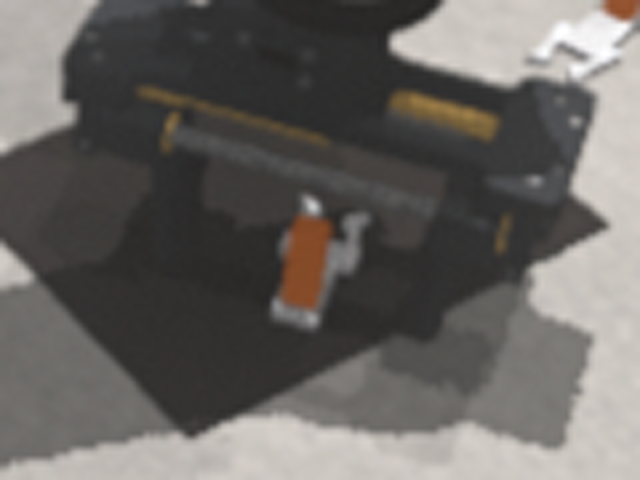

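Side crop: the post (305,265) lies between the fingertips (180,265) and (415,330), in line with them. Closing.

Emit:
move_arm --pt "-0.002 0.001 0 0 0.05" --pt "0 0 0 0 0.03" --pt "0 0 0 0 0.02" --pt "0 0 0 0 0.01" --pt "0 0 0 0 0.005" --pt "0 0 0 0 0.005" --pt "0 0 0 0 0.005" --pt "0 0 0 0 0.005" --pt "0 0 0 0 0.005" --newtons 60

```text
clock: 5.53
tool_pos: [0.5015, -0.2335, 0.1779]
eef_rot: [0.965, 0.261, 0.0, -0.0]
contact_force: [-0.3, -0.7, 0.5]
opening: 0.344
finger_force: 0.0
```

Emit:
move_arm --pt "0 0 0 0 0.005" --pt "0 0 -0.01 0 0.005" --pt "0 0 -0.02 0 0.005" --pt "0 0 -0.03 0 0.005" --pt "0 0 -0.04 0 0.005" --pt "0 0 -0.04 0 0.005" --pt "0 0 0 0 0.005" --pt "0 0 0 0 0.005"

```text
clock: 6.2
tool_pos: [0.502, -0.2337, 0.3206]
eef_rot: [0.965, 0.261, 0.002, 0.002]
contact_force: [-0.0, 0.7, -1.2]
opening: 0.15
finger_force: 60.0
```

```bash
python3 -c "
from h import *
c,d,a=delta([0,0,0]);print(c,a,r.get_state()['opening']*88.1)
t=snapshot('side')
u,v=proj(t,c).astype(int);print(u,v)
cv2.imwrite('pics/crop4.png',cv2.resize(t['color'][v-45:v+45,u-60:u+60,::-1],(640,480),interpolation=2))
th=np.radians(a);f=np.array([np.cos(th),np.sin(th),0])
for k in (.576,),: print(delta(np.array([.576,.163,.12])-.10*f))"
```

```text
[ 0.50277005 -0.23401762  0.17361272] 30.24363041282992 13.203363149218832
395 252
(array([ 0.50163461, -0.2332829 ,  0.17178713]), array([ 0.16384532, -0.30489984,  0.05171593]), np.float64(30.254643872118354))
```

View pics/crop4.png

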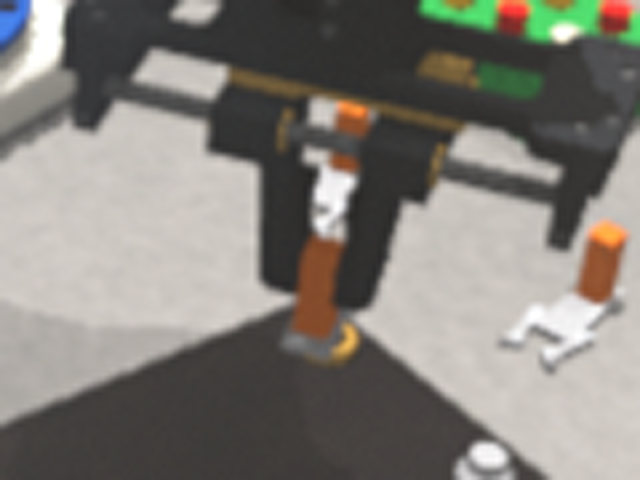

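```bash
python3 -c "
from h import *
c,d,a=delta([0,0,0]);t=snapshot('side')
h=cv2.cvtColor(t['color'],cv2.COLOR_RGB2HSV);m=cv2.inRange(h,(3,130,70),(22,255,255))
u,v=proj(t,c).astype(int);print(u,v,c)
k=m[v-10:v+30,u-14:u+12]
for i,row in enumerate(k):
    x=np.nonzero(row)[0]
    if len(x): print(v-10+i,x.min()+u-14,x.max()+u-14)
th=np.radians(a);f=np.array([np.cos(th),np.sin(th),0])
for z in (0,-.01,-.016,-.02,-.026,-.03,-.035,-.04,.016): print(z,proj(t,c-.007*f+[0,0,z]).round(1))
"
```

```text
395 253 [ 0.50163461 -0.2332829   0.17178713]
252 393 393
253 392 397
254 391 397
255 391 397
256 391 397
257 391 396
258 390 396
259 390 396
260 390 396
261 390 396
262 390 396
263 390 396
264 390 395
265 390 396
266 389 396
267 389 396
268 390 400
269 390 401
270 392 401
271 399 401
272 398 401
273 397 400
274 398 398
0 [394.  255.5]
-0.01 [393.4 259.7]
-0.016 [393.1 262.2]
-0.02 [392.9 263.9]
-0.026 [392.5 266.4]
-0.03 [392.3 268. ]
-0.035 [392. 270.]
-0.04 [391.7 272.1]
0.016 [395.  248.6]
```

The post's foot shows about 34 mm below the grasp point (rows 253 to 269), so the grip came about 13 mm too high. I'll set it down and regrip.

Emit:
move_arm --pt "0 0 0.03 0 0.005" --pt "0 0 0.035 0 0.005" --pt "0 0 0.03 0 0.005" --pt "0 0 0.02 0 0.005" --pt "0 0 0.007 0 0.005" --pt "0 0 0 0 0.005" --pt "0 0 0.002 0 0.005" --pt "0 0 0.002 0 0.005"

```text
clock: 6.97
tool_pos: [0.5003, -0.2333, 0.194]
eef_rot: [0.965, 0.26, -0.001, -0.001]
contact_force: [-10.0, 5.9, 54.6]
opening: 0.152
finger_force: 60.0
```

Emit:
move_arm --pt "0 0 0.001 0 0.005" --pt "0 0 0.001 0 0.005"

```text
clock: 7.13
tool_pos: [0.5001, -0.2333, 0.194]
eef_rot: [0.966, 0.26, -0.0, -0.001]
contact_force: [-10.6, 5.0, 62.2]
opening: 0.149
finger_force: 60.0
```

Emit:
move_arm --pt "0 0 -0.002 0 0.005" --pt "0 0 0 0 0.04" --pt "0 0 0 0 0.04" --pt "0 0 0 0 0.04" --pt "0 0 0 0 0.04"

```text
clock: 7.55
tool_pos: [0.5013, -0.2333, 0.191]
eef_rot: [0.965, 0.261, -0.001, -0.001]
contact_force: [0.3, -0.6, -1.1]
opening: 0.428
finger_force: 0.0
```

```bash
python3 -c "
from h import *
print(delta([.5,-.2333,.030]), r.get_state()['opening'], r.get_state()['contact_force'])
t=snapshot('side')
cv2.imwrite('pics/crop5.png',cv2.resize(t['color'][260:350,330:450,::-1],(640,480),interpolation=2))"
```

```text
(array([ 0.50108407, -0.23323644,  0.04403769]), array([-0.00095644, -0.00047224,  0.01403916]), np.float64(30.241807358102356)) 0.42794962448830115 [ 0.32198614 -0.64874522 -1.1170734 ]
```

View pics/crop5.png

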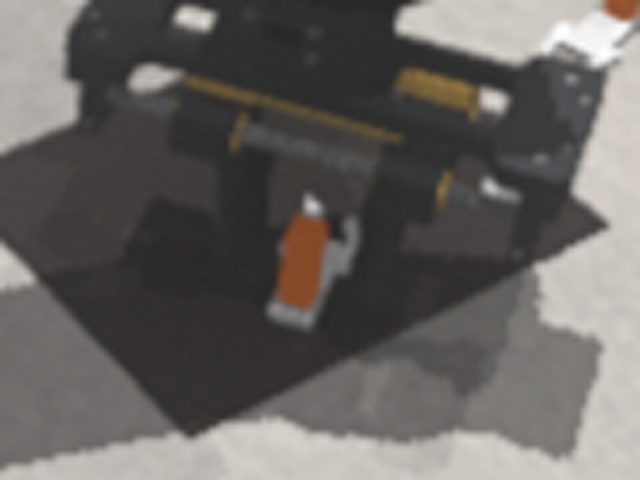

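The clip stands flat on the mat, with its post at (303,260) still between the fingers. Going down 14 mm and gripping fully before lifting.

Emit:
move_arm --pt "0 0 0.007 0 0.04" --pt "0 0 0.007 0 0.04" --pt "0 0 0 0 0.04" --pt "0 0 0 0 0.005" --pt "0 0 0 0 0.005" --pt "0 0 0 0 0.005" --pt "0 0 0 0 0.005" --pt "0 0 0 0 0.005" --pt "0 0 0 0 0.005" --pt "0 0 0 0 0.005" --newtons 60

```text
clock: 8.43
tool_pos: [0.5016, -0.2335, 0.1781]
eef_rot: [0.965, 0.261, 0.0, 0.0]
contact_force: [-0.1, -0.1, 1.5]
opening: 0.154
finger_force: 60.0
```

```bash
python3 -c "
from h import *
c,d,a=delta([.5,-.2333,.030]);t=snapshot('side')
print(c,d,a,r.get_state()['finger_force'],r.get_state()['contact_force'])
h=cv2.cvtColor(t['color'],cv2.COLOR_RGB2HSV);m=cv2.inRange(h,(3,130,70),(22,255,255))
v,u=np.nonzero(m[290:330,375:400]);print(u.min()+375,u.max()+375,v.min()+290,v.max()+290,u.mean()+375,v.mean()+290)
th=np.radians(a);f=np.array([np.cos(th),np.sin(th),0])
for z in(.009,.046):print([proj(t,[*(c+k*f)[:2],z]).round(1) for k in(-.007,.007)])"
```

```text
[ 0.50162899 -0.2334739   0.03110916] [-0.00131994 -0.00097089  0.00110871] 30.242899876883705 60.000060349702835 [0.18798169 0.79082161 1.61249251]
383 390 301 317 386.4299065420561 308.6355140186916
[array([385.5, 317.9]), array([387.4, 313.6])]
[array([387.3, 304.8]), array([389.3, 300.6])]
```

Emit:
move_arm --pt "0 0 -0.01 0 0.005" --pt "0 0 -0.02 0 0.005" --pt "0 0 -0.03 0 0.005" --pt "0 0 -0.03 0 0.005" --pt "0 0 -0.02 0 0.005" --pt "0 0 0 0 0.005"

```text
clock: 8.98
tool_pos: [0.5026, -0.2342, 0.2924]
eef_rot: [0.965, 0.261, 0.003, 0.002]
contact_force: [0.6, 0.0, -0.5]
opening: 0.151
finger_force: 60.0
```

Emit:
move_arm --pt "0.009 -0.015 0 0 0.005" --pt "0.021 -0.034 0 0 0.005" --pt "0.021 -0.034 0 0 0.005" --pt "0.021 -0.034 0 0 0.005" --pt "0.021 -0.034 0 0 0.005" --pt "0.021 -0.034 0 0 0.005" --pt "0.021 -0.034 0 0 0.005" --pt "0.021 -0.034 0 0 0.005" --pt "0.021 -0.034 0 0 0.005" --pt "0.009 -0.018 0 0 0.005"

```text
clock: 9.82
tool_pos: [0.508, 0.1298, 0.2873]
eef_rot: [0.964, 0.264, -0.0, -0.002]
contact_force: [-0.5, 0.9, -0.8]
opening: 0.161
finger_force: 60.0
```

Emit:
move_arm --pt "0 0 0.01 0 0.005" --pt "0 0 0.01 0 0.005" --pt "0 0 0 0 0.005" --pt "0 0 0 0 0.005"

```text
clock: 10.15
tool_pos: [0.5083, 0.1217, 0.2672]
eef_rot: [0.966, 0.259, -0.001, 0.001]
contact_force: [-0.4, -1.0, -0.9]
opening: 0.15
finger_force: 60.0
```

```bash
python3 -c "
from h import *
print(delta([.5086,.1237,.110]))
t=snapshot('side');s=snapshot('top')
a=proj(s,[.576,.163,.07]).astype(int);b=proj(t,[.576,.163,.07]).astype(int);print(a,b)
g=lambda c,p:cv2.resize(c['color'][p[1]-35:p[1]+35,p[0]-35:p[0]+35,::-1],(400,400),interpolation=2)
cv2.imwrite('pics/crop6.png',np.hstack([g(s,a),g(t,b)]))"
```

```text
(array([0.50800118, 0.121509  , 0.12019138]), array([ 0.00164282, -0.00159953,  0.01018656]), np.float64(30.071721938939586))
[258 224] [308 201]
```

View pics/crop6.png

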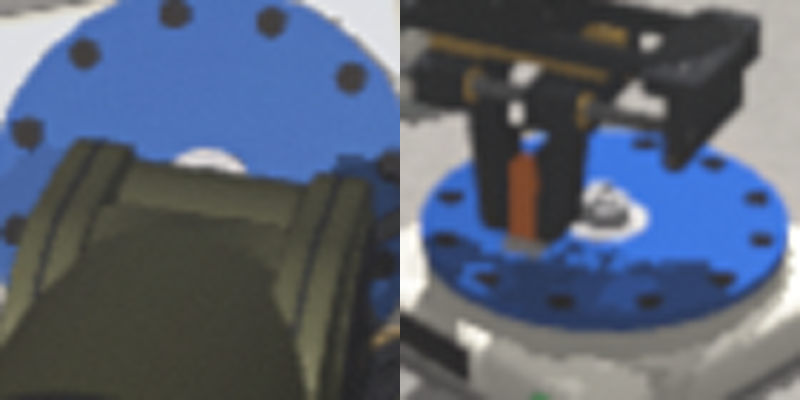

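The top view is blocked by the arm. The side crop shows the clip post at (522,200) and the spindle head at (605,205) inside a light ring. I'll recompute the spindle axis from the first pictures, since what I measured was the ring.

```bash
python3 -c "
from h import *
from scipy.optimize import least_squares
for n in('top','side'):
    c=snapshot(n); im=cv2.imread(f'pics/{n}0.png'); h=cv2.cvtColor(im,cv2.COLOR_BGR2HSV)
    m=cv2.inRange(h,(100,120,60),(128,255,255)); 
    k,l,st,ce=cv2.connectedComponentsWithStats(m)
    p=proj(c,[.576,.163,.062]); i=min((j for j in range(1,k) if st[j,4]>500),key=lambda j:np.hypot(*(ce[j]-p)))
    g=(l==i).astype(np.uint8)
    cs=max(cv2.findContours(g,0,1)[0],key=cv2.contourArea); hull=cv2.convexHull(cs)
    Q=np.array([onz(c,*q[0],.062)[:2] for q in hull])
    f=least_squares(lambda x:np.hypot(*(Q-x[:2]).T)-x[2],[.576,.163,.088],loss='soft_l1',f_scale=.001)
    print(n,st[i],'platter',f.x.round(4),np.std(f.fun).round(4))
    w=cv2.inRange(h,(0,0,100),(180,70,255)); u0,v0=p.astype(int)
    z=np.zeros_like(w); z[v0-14:v0+14,u0-14:u0+14]=w[v0-14:v0+14,u0-14:u0+14]
    k,l,st,ce=cv2.connectedComponentsWithStats(z); i=1+np.argmax(st[1:,4])
    cs=max(cv2.findContours((l==i).astype(np.uint8),0,1)[0],key=cv2.contourArea)
    Q=np.array([onz(c,*q[0],.062)[:2] for q in cv2.convexHull(cs)]);x,rr=cv2.minEnclosingCircle((Q*1e4).astype(np.float32)); print('ring',st[i],np.array(x)/1e4,rr/1e4)
c=snapshot('side')
print(proj(c,[.576,.163,.073]),proj(c,[.576,.163,.062]))
g=cv2.cvtColor(cv2.imread('pics/side0.png'),6)[192:216,296:322]
print(g[2:22])
"
```

```text
top [ 221  186   76   76 3861] platter [0.5786 0.1648 0.0862] 0.0004
ring [250 215  18  18 246] [0.5786437  0.16498951] 0.02012408905029297
side [ 277  189   64   34 1537] platter [0.5745 0.1621 0.0878] 0.0012
ring [301 199  15   9 100] [0.57879014 0.1700707 ] 0.0235689208984375
[308.59895343 200.88331451] [308.5917151  204.42125241]
[[113 112 112 113 113 113 112 112 113 113 112 112 112 112 113 112 113 113
  113 113 113 113 112 112 113 112]
 [113 112 112 113 112 112 112 112 112 113 113 112 113 113 113 113 112 113
  113 113 113 113 113 113 113 113]
 [112 112 113 113 112 112 113 113 112 111 111 111 111 111 112 112 112 112
  113 111 113 112 113 112 112 113]
 [112 112 111 113 113 112 113 112 112 111 112 113 115 114 113 111 112 112
  113 112 113 113 112 113 112 112]
 [112 113 112 112 112 112 112 112 111 121 142 155 158 156 144 127 115 111
  112 113 112 112 113 113 113 112]
 [112 113 113 112 113 112 111 111 130 179 206 215 216 214 206 186 151 120
  110 111 113 112 113 112 113 113]
 [112 112 112 113 111 110 112 123 163 211 215 222 228 227 211 209 188 142
  116 110 112 113 112 114 112 112]
 
[... 716 characters left out ...]
97 184 158
  128 114 111 112 113 112 112 112]
 [114 112 113 112 112 112 111 114 115 125 135 139 142 143 143 141 129 115
  111 111 112 112 112 112 113 113]
 [112 113 112 113 112 112 112 111 111 111 112 113 113 113 113 113 112 111
  111 113 112 113 113 111 113 112]
 [112 112 112 112 112 112 113 113 112 112 111 111 111 112 112 112 112 111
  113 112 112 112 112 113 112 113]
 [112 113 112 113 113 112 113 112 113 111 112 113 112 112 112 112 112 113
  112 112 113 112 112 112 112 112]
 [113 113 113 113 112 112 112 112 112 113 113 112 112 112 112 112 112 112
  112 112 113 113 112 113 113 112]
 [112 112 112 113 112 112 112 113 112 112 112 113 113 112 112 112 112 112
  112 113 112 113 113 112 112 113]]
```

Emit:
move_arm --pt "0.001 -0.002 0.01 0 0.005" --pt "0 0 0.01 0 0.005" --pt "0 0 0.006 0 0.005" --pt "0 0 0 0 0.005" --pt "0 0 0 0 0.005"

```text
clock: 10.82
tool_pos: [0.5082, 0.1258, 0.2412]
eef_rot: [0.965, 0.261, -0.001, -0.0]
contact_force: [-0.6, -0.6, 0.7]
opening: 0.158
finger_force: 60.0
```

```bash
python3 -c "
from h import *
print(delta([.5078,.1235,.0881]),r.get_state()['contact_force'])"
```

```text
(array([0.50798065, 0.12579215, 0.09421623]), array([-0.00130134,  0.00189272,  0.0061171 ]), np.float64(30.237014018582837)) [-0.57868166 -0.58143522  0.72396814]
```

Emit:
move_arm --pt "0 0.0015 0.003 0 0.005" --pt "0 0 0 0 0.005" --pt "0 0 0 0 0.005"

```text
clock: 11.07
tool_pos: [0.5093, 0.1245, 0.239]
eef_rot: [0.965, 0.261, 0.0, 0.0]
contact_force: [0.4, 0.2, -1.2]
opening: 0.154
finger_force: 60.0
```

```bash
cat > st.py <<'E'
from h import *
c,d,a=delta([.5078,.1235,.0881]); q=r.get_state(); M=R.from_quat(q['eef_rot']).as_matrix()
print('grasp',c.round(4),'to go',d.round(4),'yaw',a.round(2),'tilt',np.degrees(M[:2,2]).round(2),'Ftool',(M.T@q['contact_force']).round(1),'underside',(c[2]-.0271).round(4),'bore-axis',((c-[.577,.1637,0])@M+[.044,0,0])[:2].round(4))
E
python3 st.py; python3 st.py
```

```text
grasp [0.5094 0.1245 0.092 ] to go [-0.0018  0.      0.0039] yaw 30.23 tilt [ 0.01 -0.  ] Ftool [0.4 0.  1.2] underside 0.0649 bore-axis [-0.0342 -0.0001]
grasp [0.5094 0.1245 0.092 ] to go [-0.0018  0.      0.0039] yaw 30.23 tilt [ 0.01 -0.  ] Ftool [0.4 0.  1.2] underside 0.0649 bore-axis [-0.0342 -0.0001]
```

Aligned, 34 mm behind the axis. Lowering gently to feel the platter.

Emit:
move_arm --pt "0 0 0.001 0 0.005" --pt "0 0 0.001 0 0.005" --pt "0 0 0.001 0 0.005" --pt "0 0 0 0 0.005" --pt "0 0 0 0 0.005"

```text
clock: 11.48
tool_pos: [0.5093, 0.1247, 0.2361]
eef_rot: [0.965, 0.261, 0.0, -0.0]
contact_force: [-1.3, -0.8, 1.0]
opening: 0.148
finger_force: 60.0
```

```bash
python3 st.py
```

```text
grasp [0.5093 0.1247 0.0891] to go [-0.0019  0.0003  0.001 ] yaw 30.24 tilt [0.02 0.01] Ftool [-1.5  0.  -1. ] underside 0.062 bore-axis [-0.0341 -0.0004]
```

Emit:
move_arm --pt "0 0 0.001 0 0.005" --pt "0 0 0.0005 0 0.005" --pt "0 0 0 0 0.005" --pt "0 0 0 0 0.005"

```text
clock: 11.82
tool_pos: [0.5093, 0.1247, 0.2346]
eef_rot: [0.965, 0.261, 0.0, -0.0]
contact_force: [-0.5, 0.2, 3.9]
opening: 0.157
finger_force: 60.0
```

```bash
python3 st.py
```

```text
grasp [0.5093 0.1247 0.0876] to go [-0.0019  0.0003 -0.0005] yaw 30.24 tilt [0.01 0.01] Ftool [-0.4 -0.4 -3.9] underside 0.0605 bore-axis [-0.0341 -0.0004]
```

Emit:
move_arm --pt "0 0 0.001 0 0.005" --pt "0 0 0.001 0 0.005" --pt "0 0 0.0005 0 0.005" --pt "0 0 0 0 0.005" --pt "0 0 0 0 0.005"

```text
clock: 12.23
tool_pos: [0.5093, 0.1247, 0.2323]
eef_rot: [0.965, 0.261, 0.0, -0.0]
contact_force: [-1.1, -0.1, 7.1]
opening: 0.15
finger_force: 60.0
```

```bash
python3 st.py; python3 -c "
from h import *
t=snapshot('side')
cv2.imwrite('pics/crop7.png',cv2.resize(t['color'][165:240,260:360,::-1],(800,600),interpolation=2))"
```

```text
grasp [0.5093 0.1247 0.0853] to go [-0.0019  0.0003 -0.0028] yaw 30.24 tilt [0.02 0.02] Ftool [-1.  -0.5 -7.1] underside 0.0582 bore-axis [-0.0341 -0.0004]
```

View pics/crop7.png

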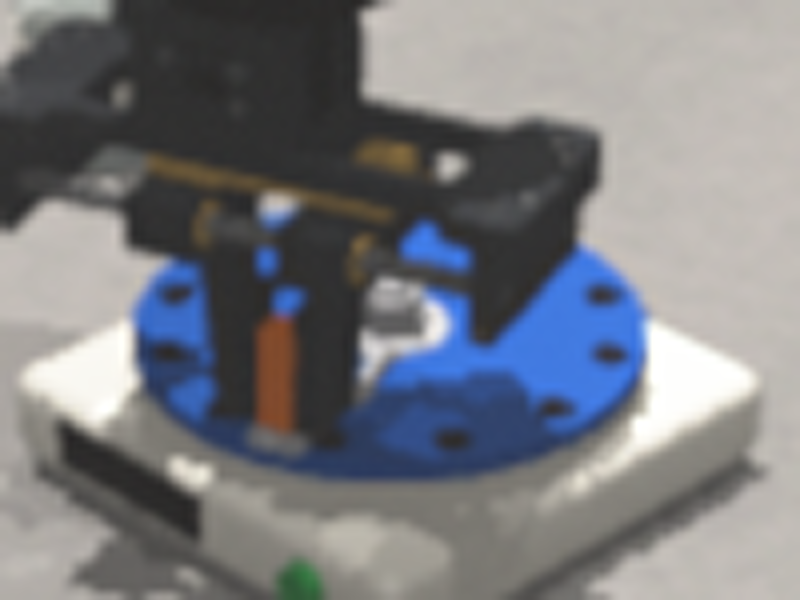

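Side crop: spindle head at (395,310), the clip's right tip at (375,365) just in front of it, platter held down with 7 N. Now sliding forward.

Emit:
move_arm --pt "0.002 0 0 0 0.005" --pt "0.002 0 0 0 0.005" --pt "0.002 0 0 0 0.005" --pt "0.002 0 0 0 0.005" --pt "0.002 0 0 0 0.005" --pt "0.002 0 0 0 0.005" --pt "0.002 0 0 0 0.005" --pt "0 0 0 0 0.005" --pt "0 0 0 0 0.005"

```text
clock: 13.03
tool_pos: [0.5206, 0.131, 0.2321]
eef_rot: [0.965, 0.261, -0.001, 0.0]
contact_force: [-2.7, -2.4, 7.8]
opening: 0.152
finger_force: 60.0
```

```bash
python3 st.py
```

```text
grasp [0.5203 0.1308 0.0851] to go [-0.0145  0.     -0.003 ] yaw 30.2 tilt [-0.11 -0.05] Ftool [-3.5  0.7 -7.8] underside 0.058 bore-axis [-0.0217 -0.0001]
```

Emit:
move_arm --pt "0.0015 0 0 0 0.005" --pt "0.0015 0 0 0 0.005" --pt "0.0015 0 0 0 0.005" --pt "0.0015 0 0 0 0.005" --pt "0 0 0 0 0.005"

```text
clock: 13.45
tool_pos: [0.5257, 0.1339, 0.232]
eef_rot: [0.965, 0.26, -0.001, 0.0]
contact_force: [-3.1, -0.8, 7.3]
opening: 0.152
finger_force: 60.0
```

```bash
python3 st.py
```

```text
grasp [0.5254 0.1337 0.085 ] to go [-0.0204 -0.     -0.003 ] yaw 30.2 tilt [-0.13 -0.06] Ftool [-3.1 -0.9 -7.3] underside 0.0579 bore-axis [-0.0159 -0.0001]
```

Emit:
move_arm --pt "0.001 0 0 0 0.005" --pt "0.001 0 0 0 0.005" --pt "0.001 0 0 0 0.005" --pt "0 0 0 0 0.005"

```text
clock: 13.78
tool_pos: [0.5282, 0.1353, 0.232]
eef_rot: [0.965, 0.26, -0.001, 0.0]
contact_force: [-3.0, -1.5, 8.1]
opening: 0.153
finger_force: 60.0
```

```bash
python3 st.py
```

```text
grasp [0.5278 0.1351 0.085 ] to go [-0.0232 -0.     -0.003 ] yaw 30.19 tilt [-0.15 -0.07] Ftool [-3.4 -0.2 -8.1] underside 0.0579 bore-axis [-0.0131 -0.0001]
```

Emit:
move_arm --pt "0.001 0 0 0 0.005" --pt "0.001 0 0 0 0.005" --pt "0.001 0 0 0 0.005" --pt "0 0 0 0 0.005"

```text
clock: 14.12
tool_pos: [0.5296, 0.1359, 0.2317]
eef_rot: [0.966, 0.26, -0.003, 0.0]
contact_force: [-5.9, -3.3, 8.1]
opening: 0.155
finger_force: 60.0
```

```bash
python3 st.py
```

```text
grasp [0.5286 0.1355 0.0847] to go [-0.0241 -0.0001 -0.0032] yaw 30.14 tilt [-0.36 -0.15] Ftool [-6.8 -0.2 -8.1] underside 0.0576 bore-axis [-0.0126  0.    ]
```

Emit:
move_arm --pt "0.001 0 0 0 0.005" --pt "0.0005 0 0 0 0.005" --pt "0 0 0 0 0.005"

```text
clock: 14.37
tool_pos: [0.5301, 0.136, 0.2316]
eef_rot: [0.966, 0.26, -0.005, 0.001]
contact_force: [-7.6, -5.7, 8.8]
opening: 0.151
finger_force: 60.0
```

```bash
python3 st.py
```

```text
grasp [0.5288 0.1355 0.0846] to go [-0.0242 -0.0001 -0.0033] yaw 30.12 tilt [-0.5 -0.2] Ftool [-9.5  1.1 -8.8] underside 0.0575 bore-axis [-0.0126  0.    ]
```

Contact at 12.6 mm, just where the noses should meet the neck. Pushing on.

Emit:
move_arm --pt "0.001 0 0 0 0.005" --pt "0.001 0 0 0 0.005" --pt "0 0 0 0 0.005"

```text
clock: 14.62
tool_pos: [0.5309, 0.1365, 0.2313]
eef_rot: [0.966, 0.26, -0.006, 0.001]
contact_force: [-10.1, -6.8, 9.4]
opening: 0.15
finger_force: 60.0
```

```bash
python3 st.py
```

```text
grasp [0.5292 0.1358 0.0843] to go [-0.0247 -0.0001 -0.0035] yaw 30.1 tilt [-0.66 -0.25] Ftool [-12.3   0.8  -9.2] underside 0.0572 bore-axis [-0.0124 -0.    ]
```

Emit:
move_arm --pt "0.001 0 0 0 0.005" --pt "0.001 0 0 0 0.005" --pt "0 0 0 0 0.005"

```text
clock: 14.87
tool_pos: [0.5317, 0.1369, 0.2312]
eef_rot: [0.966, 0.259, -0.008, 0.001]
contact_force: [-11.6, -7.0, 10.8]
opening: 0.153
finger_force: 60.0
```

```bash
python3 st.py
```

```text
grasp [0.5296 0.1361 0.0842] to go [-0.0253 -0.     -0.0035] yaw 30.07 tilt [-0.82 -0.3 ] Ftool [-13.7   0.2 -10.6] underside 0.0571 bore-axis [-0.0121 -0.0001]
```

Emit:
move_arm --pt "0.001 0 -0.0005 0 0.005" --pt "0.001 0 0 0 0.005" --pt "0 0 0 0 0.005"

```text
clock: 15.12
tool_pos: [0.5343, 0.1385, 0.2316]
eef_rot: [0.966, 0.26, -0.006, 0.001]
contact_force: [-8.1, -5.6, 8.2]
opening: 0.148
finger_force: 60.0
```

```bash
python3 st.py
```

```text
grasp [0.5326 0.1378 0.0846] to go [-0.0287 -0.     -0.0031] yaw 30.09 tilt [-0.66 -0.26] Ftool [-9.9  0.8 -8. ] underside 0.0575 bore-axis [-0.0084 -0.    ]
```

Emit:
move_arm --pt "0.001 0 0 0 0.005" --pt "0 0 0 0 0.005" --pt "0 0 0 0 0.005"

```text
clock: 15.37
tool_pos: [0.5384, 0.1411, 0.2326]
eef_rot: [0.966, 0.26, -0.001, 0.0]
contact_force: [-0.4, -0.9, 7.8]
opening: 0.15
finger_force: 60.0
```

```bash
python3 st.py
```

```text
grasp [0.5382 0.1409 0.0856] to go [-0.0351 -0.0002 -0.0025] yaw 30.18 tilt [-0.08 -0.06] Ftool [-0.9  0.6 -7.8] underside 0.0585 bore-axis [-0.0011  0.0002]
```

The noses snapped over and the push fell to about 1 N. Now pushing on for the stop face's steep rise.

Emit:
move_arm --pt "0.001 0 0 0 0.005" --pt "0.001 0 0 0 0.005" --pt "0 0 0 0 0.005"

```text
clock: 15.62
tool_pos: [0.5401, 0.1421, 0.2325]
eef_rot: [0.965, 0.26, -0.001, 0.0]
contact_force: [-2.1, -0.9, 6.9]
opening: 0.152
finger_force: 60.0
```

```bash
python3 st.py
```

```text
grasp [0.5398 0.142  0.0855] to go [-0.0369 -0.0001 -0.0025] yaw 30.2 tilt [-0.12 -0.07] Ftool [-2.3 -0.3 -6.9] underside 0.0584 bore-axis [0.0007 0.0001]
```

Emit:
move_arm --pt "0.001 0 0 0 0.005" --pt "0.001 0 0 0 0.005" --pt "0 0 0 0 0.005"

```text
clock: 15.87
tool_pos: [0.5408, 0.1424, 0.2324]
eef_rot: [0.966, 0.26, -0.003, 0.0]
contact_force: [-6.0, -3.5, 8.4]
opening: 0.153
finger_force: 60.0
```

```bash
python3 st.py
```

```text
grasp [0.54   0.1421 0.0854] to go [-0.0372 -0.0001 -0.0025] yaw 30.17 tilt [-0.3  -0.13] Ftool [-7.  -0.  -8.4] underside 0.0583 bore-axis [0.0007 0.    ]
```

Emit:
move_arm --pt "0.001 0 0 0 0.005" --pt "0.001 0 0 0 0.005" --pt "0.001 0 0 0 0.005" --pt "0 0 0 0 0.005"

```text
clock: 16.2
tool_pos: [0.5417, 0.1428, 0.2322]
eef_rot: [0.966, 0.26, -0.005, 0.001]
contact_force: [-9.5, -6.8, 12.1]
opening: 0.149
finger_force: 60.0
```

```bash
python3 st.py
```

```text
grasp [0.5402 0.1423 0.0852] to go [-0.0375 -0.0001 -0.0025] yaw 30.12 tilt [-0.58 -0.22] Ftool [-11.7   1.1 -12. ] underside 0.0581 bore-axis [ 0.0005 -0.0001]
```

Emit:
move_arm --pt "0.001 0 0 0 0.005" --pt "0.001 0 0 0 0.005" --pt "0 0 0 0 0.005"

```text
clock: 16.45
tool_pos: [0.5423, 0.1431, 0.232]
eef_rot: [0.966, 0.26, -0.007, 0.001]
contact_force: [-12.8, -7.1, 13.2]
opening: 0.154
finger_force: 60.0
```

```bash
python3 st.py
```

```text
grasp [0.5403 0.1423 0.085 ] to go [-0.0376 -0.     -0.0026] yaw 30.09 tilt [-0.78 -0.28] Ftool [-14.8  -0.3 -13. ] underside 0.0579 bore-axis [ 0.0004 -0.0001]
```

The clip sits rigidly against the stop at 15 N. I'll ease the push off, let the platter lift the clip to the head, and release.

Emit:
move_arm --pt "-0.002 0 0 0 0.005" --pt "-0.002 0 -0.0005 0 0.005" --pt "-0.001 0 -0.0005 0 0.005" --pt "0 0 -0.0005 0 0.005" --pt "0 0 0 0 0.005" --pt "0 0 0 0 0.005"

```text
clock: 16.95
tool_pos: [0.5409, 0.1426, 0.2334]
eef_rot: [0.966, 0.26, -0.003, 0.0]
contact_force: [-4.8, -4.9, 4.5]
opening: 0.152
finger_force: 60.0
```

```bash
python3 st.py
```

```text
grasp [0.5401 0.1422 0.0864] to go [-0.0374 -0.0001 -0.0015] yaw 30.17 tilt [-0.29 -0.13] Ftool [-6.6  1.8 -4.5] underside 0.0593 bore-axis [ 0.0009 -0.    ]
```

Small residual push of about 5 N, still home. Releasing.

Emit:
move_arm --pt "-0.001 0 -0.0005 0 0.005" --pt "0 0 0 0 0.005" --pt "0 0 0 0 0.035" --pt "0 0 0 0 0.035" --pt "0 0 0 0 0.035" --pt "0 0 0 0 0.035" --pt "0 0 0 0 0.035"

```text
clock: 17.53
tool_pos: [0.542, 0.1439, 0.2345]
eef_rot: [0.965, 0.261, 0.001, -0.0]
contact_force: [0.8, -0.4, 0.3]
opening: 0.399
finger_force: 0.0
```

```bash
python3 st.py
```

```text
grasp [0.5421 0.144  0.0875] to go [-0.04    0.0004 -0.0007] yaw 30.27 tilt [0.06 0.03] Ftool [ 0.5  0.8 -0.3] underside 0.0604 bore-axis [ 0.0041 -0.0006]
```

Emit:
move_arm --pt "0 0 -0.01 0 0.035" --pt "0 0 -0.02 0 0.035" --pt "0 0 -0.03 0 0.035" --pt "0 0 -0.03 0 0.035" --pt "0 0 -0.03 0 0.035" --pt "0 0.03 -0.03 0 0.035" --pt "0 0.035 -0.015 0 0.035" --pt "0 0.035 0 0 0.035" --pt "0 0.04 0 0 0.035" --pt "0 0.04 0 0 0.035"

```text
clock: 18.37
tool_pos: [0.6325, -0.0126, 0.4005]
eef_rot: [0.965, 0.261, 0.001, -0.0]
contact_force: [-0.2, -0.4, -0.1]
opening: 0.395
finger_force: 0.0
```

Emit:
move_arm --pt "0 0.04 0 0 0.035" --pt "0 0.04 0 0 0.035" --pt "0 0.03 0 0 0.035" --pt "0 0 0 0 0.035" --pt "0 0 0 0 0.035"

```text
clock: 18.78
tool_pos: [0.6873, -0.109, 0.3993]
eef_rot: [0.966, 0.259, -0.0, 0.001]
contact_force: [1.1, 1.0, -0.1]
opening: 0.396
finger_force: 0.0
```

```bash
python3 -c "
from h import *
t=snapshot('side');s=snapshot('top')
for c,z in((s,.102),(t,.102)):
    h=cv2.cvtColor(c['color'],cv2.COLOR_RGB2HSV);m=cv2.inRange(h,(3,130,70),(22,255,255));p=proj(c,[.54,.142,.1]).astype(int)
    v,u=np.nonzero(m[p[1]-12:p[1]+20,p[0]-12:p[0]+12]);print(p,u.size and (u.mean()+p[0]-12,v.mean()+p[1]-12,v.min()+p[1]-12), proj(c,[.54,.142,.102]))
a=proj(s,[.56,.155,.07]).astype(int);b=proj(t,[.56,.155,.07]).astype(int)
g=lambda c,p:cv2.resize(c['color'][p[1]-25:p[1]+25,p[0]-25:p[0]+25,::-1],(400,400),interpolation=2)
cv2.imwrite('pics/crop8.png',np.hstack([g(s,a),g(t,b)]))"
```

```text
[266 239] (np.float64(266.3125), np.float64(238.53125), np.int64(236)) [266.33033894 239.08157878]
[301 199] (np.float64(301.45283018867923), np.float64(203.9056603773585), np.int64(198)) [301.73977043 198.424783  ]
```

View pics/crop8.png

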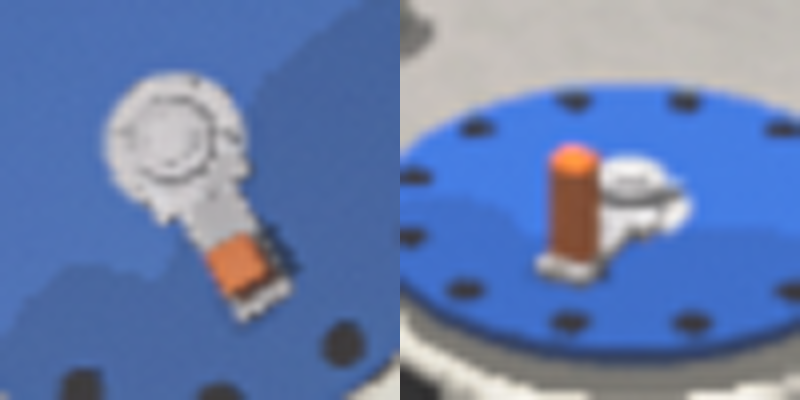

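Final crops: the clip lies flat under the head. In the top crop the post is at (239,260) and the head at (170,138), about 44 mm apart as it should be, and the robot is clear.

```bash
python3 -c "
from plant import r
print(r.finish_job())"
```

```text
the job is handed in; nothing more can be done
None
```

The clip is snapped home around the spindle's groove under the head; against the mixer the push peaked at about 15 N sideways and 13 N down, and the job was handed in at about 19 s with the robot clear. One slip: setting the clip back on the mat to regrip it, I pressed it onto the mat with about 62 N.

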